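# Cure a glazed bezel in the UV unit's push-push tray

## Task

The small steel bezel with its new glass, lying on the bench mat, is ready for curing. Push in the front of the UV unit's tray so that its catch lets go, press down on the ribbed pad on top of the tray and draw the tray out until its well is clear of the unit, then set the bezel flat and glass up in the tray's well and let go of it. Push the tray back in until the catch holds it shut, feeling for the stop rather than forcing it, keep the bezel level throughout, and leave the other things on the bench where they are.

Things in the scene. Friction and masses are not known exactly. Their poses are not given: they have to be found in the camera images.
- uv_unit: low white bench-top UV curing unit, 240 mm deep, 186 wide, 80 high, amber window on top, fixed. Origin under its middle; its x axis runs from front to back, the way the tray is pushed in. The mouth is in its front (towards the robot), 120 mm from the origin; the edge over it is 44 mm above the table. Neither unit nor tray may be loaded by the fingers with over 45 N
- tray (a joint): how far the tray is out, m. At the start its catch holds it at 0 to 4 mm. Pushed in slowly from there (about 8 N, more if fast) it meets a firm stop about 7 mm deeper; let back from the stop, a spring drives it out to 24 mm; from there it moves freely (1 N drag) to its end at 130 mm. Pushed home to the stop (3 to 8 mm inside zero; spring 3 to 5 N) and let back, it is held again at 0 to 4 mm
- tray_front (a point): middle of the aluminium tray's upright front face (rubber lip on it), 120 mm wide, 22 mm high, its lower edge 16 mm above the table. Moves with the tray; axes as the unit's. With the tray shut it stands 31 mm out from the unit's front. No handle, too wide to grip. A slow push that meets over 13 N has reached the stop
- tray_pad (a point): middle of the ribbed black rubber pad on top of the tray's flat front ledge, 52 mm (along x) by 112 mm, 39 mm above the table, 31 mm behind the front face. The ledge is solid, 60 mm deep; with the catch off (24 mm out) its first 55 mm are outside the unit. Moves with the tray. With the catch off, pressing down on it with some 6 to 10 N drags the tray along
- tray_well (a point): middle of the well's floor, 24 mm above the table, 106 mm behind the tray's front face, moving with it. The well is 90 mm (along x) by 110 mm: in front the ledge, 14 mm above the floor, at the sides rims 4 mm high, at the back a wall 6 mm high. All of it is clear of the unit when the tray is out by over 120 mm. The bezel belongs in the middle
- bezel_center (a point): the glazed bezel: a steel ring with glass in it, 64 mm across, 14 mm high, about 70 g, lying flat, glass up, on the mat, which is 3 mm thick. The point is its centre, 7 mm above its underside; z up
- bezel: the same bezel; origin at the centre of its underside
- big_bezel: empty black plastic bezel ring, 104 mm across, 12 mm high, open in the middle (no glass); origin at the centre of its underside. Not to be used
- counter: odometer counter: aluminium plate 62 x 84 mm with two rows of black number drums between steel cheeks, 38 mm high; origin under its middle
- spare_glass: loose clear glass disc, 84 mm across, 4 mm thick; origin at the centre of its underside
- gauge_can: open pale blue gauge can with a rusty rim, 112 mm across, 55 mm high; origin at the centre of its underside
- blower: black rubber dust blower, a ball 62 mm across on four fins with an upright nozzle, 125 mm high; origin on the table under its middle
- screwdriver: screwdriver lying on the table; origin under its middle
- adhesive: small black bottle with a white cap, 38 mm across, 95 mm high; origin at the centre of its underside

How it is judged:
On the way, in this order (a step that is already met when the one before it is completed fails the run):
1. the tray is released and drawn out by more than 90 mm (value of joint tray above 0.09 m), for 0.2 s.
2. the bezel lies flat in the well of the open tray (out by more than 60 mm), let go (z of bezel_center in the frame of tray_well between 0.003 and 0.011 m and x of bezel_center in the frame of tray_well between -0.02 and 0.02 m and y of bezel_center in the frame of tray_well between -0.032 and 0.032 m and angle between bezel_center's own z axis and vertical below 0.12 rad and contact force between the fingers and bezel below 0.1 N and value of joint tray above 0.06 m), for 0.2 s.
At the end, for the whole second after the job is handed in: the catch holds the tray shut (out by less than 6 mm), and the bezel lies at rest in it: flat within 0.12 rad, its centre within 20 mm of the well's middle along x and 32 mm along y, let go (value of joint tray below 0.006 m and z of bezel_center in the frame of tray_well between 0.003 and 0.011 m and x of bezel_center in the frame of tray_well between -0.02 and 0.02 m and y of bezel_center in the frame of tray_well between -0.032 and 0.032 m and angle between bezel_center's own z axis and vertical below 0.12 rad and contact force between the fingers and bezel below 0.1 N and linear speed of bezel below 0.02 m/s); the robot touches nothing.
It fails at once if the fingers force the unit or its tray with more than 45 N (contact force between the fingers and uv_unit above 45 N).
It fails at once if the bezel is tipped by more than 0.5 rad (angle between bezel_center's own z axis and vertical above 0.5 rad).
It fails at once if another thing on the bench is moved by more than 30 mm (distance of any of big_bezel, counter, spare_glass, gauge_can, blower, screwdriver, adhesive from where it was at the start of the episode above 0.03 m).
It also fails if it takes over 72 s, if anything falls off the work surface, if the arm or the gripper's body presses on something with over 40 N, if the wrist force passes 120 N, or if a joint passes its speed limit or range.

## Robot

A 6-joint arm with a two-finger parallel gripper is mounted at the origin on the work surface. World frame = base frame: x ahead of the robot, y to its left, z up, the work surface at z = 0. Lengths are in m, angles in rad, forces in N, time in s.
With the tool pointing down it reaches from about 0.225 to 0.725 m from the base axis. Payload 3.1 kg.
Tool frame: the origin (TCP) lies midway between the tips of the shut fingers; the grasp point (between the pads) lies 19 mm behind it (pinch_z is the distance from the TCP to the grasp point, in m); z points along the fingers, x is the direction in which the jaws open and shut, and the axes are right-handed (so a half turn about z gives the same grasp; the last joint's range is limited). The gripper opens to 85 mm and grips with 20 to 120 N. Pads are 22 mm wide; open, the fingers measure 114 mm over their backs; the gripper's body (76 mm by 85 mm) begins 54 mm behind the grasp point. The pads swing forward as they close: fully open they stand 13 mm farther back than shut.
Start: joints at [0.988, 0.048, 0.099, 1.622, 0, 1.443], TCP at [0.231, 0.472, 0.231] pointing down, gripper open.
Joint ranges: [-2.91, 2.91], [-0.99, 1.94], [-1.21, 1.42], [-2.12, 2.29], [-1.49, 1.47], [-3.14, 3.14]. Speed limits (rad/s): [2.79, 2.79, 3.14, 3.14, 3.14, 3.14].

## Interface

Orientations are given as a unit quaternion [w, x, y, z].
In Python, from station import observe, grab_frame, camera_info, job_done, pinch_z gives the robot as it stands. The module is installed in compiled form; this text tells all that it offers.
- The arm moves only by the tool play_rows, never from a script. Its argument "deltas" is a list of rows, each a list of 5 numbers: the opening, from 0 (shut) to 1 (fully open), then the shift along the tool's x, y, z in mm, then the turn about the tool's z in degrees. A call has 1 to 5 rows; each row is the pose to reach, as a shift and turn from the pose commanded when the call began, along the tool's axes at that moment; what a row does not reach only later rows make up. A row lasts 1/12 s, in which the tool goes at most 41.7 mm and 7.16 degrees, less where a joint would pass 70% of its speed; a pose out of reach is approached as far as the arm can. A call with a gripper value outside its range is refused whole. The fingers move at their own pace and stop on an object; "newtons" is the grip in N (left out, the last holds). Time passes only in rows, so rows that repeat a pose let the fingers close. It gives the time, the measured TCP pose, the force and the opening at its end, in the units of the state.
- observe(): the state, without advancing time (a new reading comes with each control period).
- grab_frame(name): name is "scene" or "side" or "wrist"; returns the picture (420x560x3 uint8, red, green, blue); there is no depth.
- camera_info(name): a dict with "camera_matrix" (3x3 intrinsics, pixels), "R" (3x3) and "t" (3): a world point X has camera coordinates R X + t. Camera axes: x right, y down, z forward; pixel columns grow to the right and rows downward; lengths in m; the calibration is good to about 2 mm. A picture is of the moment at which its call begins: read the wrist's pose just before it. camera_info takes no time and is no camera call; for the wrist camera it gives the pose at the moment of the call.
- job_done(): hands the job in, once; it reports no verdict.
The state is a dict: "t": time; "qpos": joint angles; "joint_velocities": joint speeds; "effort": joint torques, N m; "tcp_pos": TCP position; "tcp_rot": TCP orientation; "wrist_force": force on the tool from outside, world axes, zero at the start; "moment": the same for the moment, N m; "grip_width": finger opening in m.
Only numpy, scipy, OpenCV 4.12 (cv2) and the standard library are available. Lean on these libraries where they do the work, as an engineer would, in place of code of your own. Each camera call takes 0.05 s, during which the arm holds its last target. There are 200 camera calls.

## Working session

There is one attempt and no reset: what is moved stays moved. The work goes in short steps, Python scripts to look and compute and a tool call to move; the robot and the scene stay as the last step left them, time stands still between calls to the robot, and variables do not carry over. Pictures are saved under pics/ and viewed, about 8 in all and at most 12, crops included, and the job is handed in when it is done.

Besides the shell and the picture viewer there is one more tool, called after "Call:" by a JSON object that holds its "api" and its "payload". play_rows: Moves the arm, as the interface text tells. Its arguments: {"type":"object","properties":{"deltas":{"type":"array","items":{"type":"array","items":{"type":"number"}}},"newtons":{"type":"number"}},"required":["deltas"]}

```bash
mkdir -p pics; cat > h.py <<'E'
import numpy as np, cv2
from station import *
def save(n,f,im=None):
    im=grab_frame(n) if im is None else im
    cv2.imwrite('pics/'+f,im[:,:,::-1]); return im
def ray(ci,u,v,z):
    K,R,t=[np.array(ci[k]) for k in('camera_matrix','R','t')]
    d=R.T@np.linalg.inv(K)@np.array([u,v,1.]); c=-R.T@t
    return c+d*(z-c[2])/d[2]
def proj(ci,X):
    K,R,t=[np.array(ci[k]) for k in('camera_matrix','R','t')]
    p=K@(R@np.array(X)+t); return p[:2]/p[2]
E
python3 - <<'E'
from h import *
s=observe(); print(s['t'],s['tcp_pos'],s['tcp_rot'],s['grip_width'],pinch_z)
a=save('scene','a.png'); b=save('side','b.png')
for n in('scene','side'):
    c=camera_info(n); print(n,-np.array(c['R']).T@c['t'])
E
```

```text
0.0 [0.2302642  0.47111156 0.2301082 ] [ 4.79017361e-04  8.48310292e-01  5.29498082e-01 -1.09567401e-03] 0.08533422009686667 0.0187
scene [1.14692643 0.78709431 0.96231168]
side [ 0.50989326 -1.06037155  0.71099762]
```

View pics/a.png

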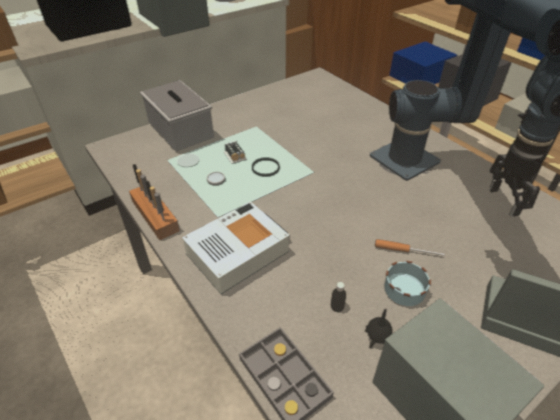

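View pics/b.png

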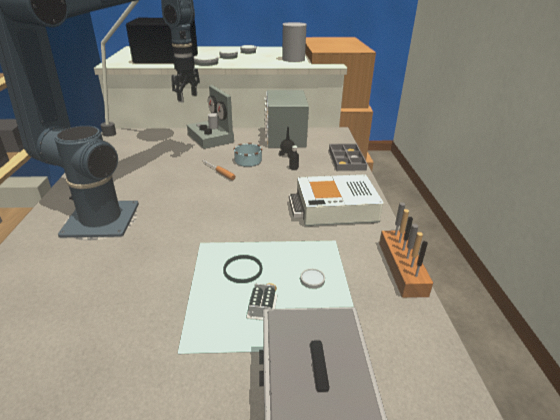

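The scene view has the bezel at about (216,178), the spare glass at (188,160), and the unit at (237,243). In the side view the bezel is at (313,277) and the unit at (338,200), with the tray front to its left at about (296,205). Next I'll rough out positions and take an enlarged crop of the unit.

```bash
python3 - <<'E'
from h import *
a=cv2.imread('pics/a.png');b=cv2.imread('pics/b.png')
ca,cb=camera_info('scene'),camera_info('side')
print('bezel',ray(ca,216,178,.017),ray(cb,313,277,.017))
print('glass',ray(ca,188,160,.004),'counter',ray(cb,262,298,.03),'bigb',ray(cb,243,268,.01))
print('can',ray(ca,408,284,.03),'drv',ray(ca,408,247,.01),'adh',ray(cb,294,158,.05),'blow',ray(cb,288,145,.05))
A=cv2.resize(a[195:295,175:300],None,fx=4,fy=4,interpolation=2)
B=cv2.resize(b[165:265,280:390],None,fx=4,fy=4,interpolation=2)
h=max(A.shape[0],B.shape[0]);
print(A.shape,B.shape)
C=np.hstack([A[:,:],B])[:, :]; C=cv2.resize(C,None,fx=.84,fy=.84,interpolation=3); cv2.imwrite('pics/c.png',C);print(C.shape)
E
```

```text
bezel [ 0.64342527 -0.2931322   0.017     ] [ 0.64149512 -0.30711325  0.017     ]
glass [ 0.66802832 -0.46287502  0.004     ] counter [ 0.50989232 -0.38962483  0.03      ] bigb [ 0.46036174 -0.25931635  0.01      ]
can [0.458007   0.41996717 0.03      ] drv [0.33944418 0.31985181 0.01      ] adh [0.64173054 0.33248599 0.05      ] blow [0.62655512 0.45860419 0.05      ]
(400, 500, 3) (400, 440, 3)
(336, 790, 3)
```

View pics/c.png

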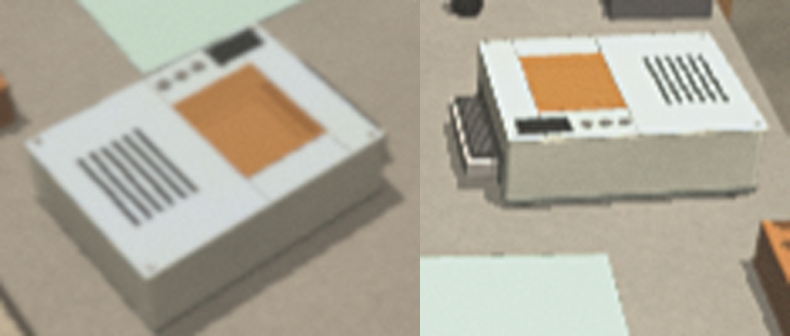

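The crop shows the unit's top corners, at scene pixels (183,237), (253,203), (290,235), (220,277) and side pixels (298,177), (366,175), (383,204), (305,205). The tray sticks out to the left in the side view.

```bash
python3 - <<'E'
from h import *
ca,cb=camera_info('scene'),camera_info('side')
for c,P in((ca,[(253,203.3),(289.6,234.6),(220.2,276.8),(183.3,236.7)]),(cb,[(305.3,205.2),(297.9,176.9),(366.3,175.4),(382.7,203.7)])):
    X=np.array([ray(c,*p,.08)for p in P]); print(X.round(4)); m=X.mean(0)
    d=X[2]+X[3]-X[0]-X[1]; e=X[1]+X[2]-X[0]-X[3]
    print('c',m,'len',np.linalg.norm(d)/2,np.linalg.norm(e)/2,'yaw',np.degrees(np.arctan2(d[1],d[0])),np.degrees(np.arctan2(-e[0],e[1])))
# bezel masks: bright/grey on green mat
s=observe(); q=s['tcp_rot']
from scipy.spatial.transform import Rotation as Ro
print(Ro.from_quat(q,scalar_first=True).as_matrix().round(3))
E
```

```text
[[ 0.6465 -0.047   0.08  ]
 [ 0.6349  0.1244  0.08  ]
 [ 0.8693  0.1389  0.08  ]
 [ 0.8823 -0.0453  0.08  ]]
c [0.75823532 0.04276845 0.08      ] len 0.23521004739038404 0.17825378353088697 yaw 1.9748525984577143 3.9533701861549364
[[ 0.6439 -0.061   0.08  ]
 [ 0.6373  0.12    0.08  ]
 [ 0.8736  0.1257  0.08  ]
 [ 0.8806 -0.0582  0.08  ]]
c [0.758862  0.0316311 0.08     ] len 0.23651420664499417 0.18259726182655672 yaw 1.0236459031623244 2.121603925220352
[[ 0.439  0.898 -0.001]
 [ 0.898 -0.439 -0.002]
 [-0.002 -0.    -1.   ]]
```

Call:
{"api": "play_rows", "payload": {"deltas": [[0,-21,35,0,-6],[0,-42,70,0,-12],[0,-63,105,0,-18],[0,-84,140,0,-24],[0,-105,175,0,-28]], "newtons": 30}}

```text
t: 0.52
tcp_pos: [0.3405, 0.3011, 0.2308]
tcp_rot: [-0.0, 0.693, 0.721, -0.0]
wrist_force: [1.8, -0.1, 0.0]
grip_width: 0.0256
```

```bash
cat >> h.py <<'E'
from scipy.spatial.transform import Rotation as Ro
def go(x,y,z,yaw=None):
    s=observe(); M=Ro.from_quat(s['tcp_rot'],scalar_first=True).as_matrix()
    d=M.T@(np.array([x,y,z])-s['tcp_pos'])*1000
    cy=np.degrees(np.arctan2(M[1,0],M[0,0])); print('t',round(s['t'],2),'at',np.round(s['tcp_pos'],4),'yaw',round(cy,2),'tilt',np.round(M[:,2],3),'need',d.round(1),'turn',None if yaw is None else round(cy-yaw,1),'F',np.round(s['wrist_force'],1),'w',round(s['grip_width'],4))
E
python3 -c "
from h import *
go(.5,.03,.26,92)"
```

```text
t 0.52 at [0.3405 0.3011 0.2308] yaw 92.28 tilt [-0.001 -0.    -1.   ] need [-277.2  148.5  -29.3] turn 0.3 F [ 1.8 -0.1  0. ] w 0.0256
```

Call:
{"api": "play_rows", "payload": {"deltas": [[0,-37,20,-4,0],[0,-74,40,-8,0],[0,-111,60,-12,0],[0,-148,80,-16,0],[0,-185,100,-20,0]]}}

```text
t: 0.93
tcp_pos: [0.4455, 0.1215, 0.2508]
tcp_rot: [-0.0, 0.695, 0.719, -0.0]
wrist_force: [0.7, 0.7, 0.1]
grip_width: 0.0
```

Call:
{"api": "play_rows", "payload": {"deltas": [[0,-30,16,-3,0],[0,-60,32,-6,0],[0,-92,48,-9,0],[0,-92,48,-9,0]]}}

```text
t: 1.27
tcp_pos: [0.4986, 0.0278, 0.2591]
tcp_rot: [0.001, 0.697, 0.717, -0.001]
wrist_force: [-0.4, 0.8, -0.5]
grip_width: -0.0001
```

```bash
python3 -c "
from h import *
go(.5,.03,.26,92)
c=camera_info('wrist');save('wrist','d.png')
print(-np.array(c['R']).T@c['t'],np.array(c['R']).round(2)); np.savez('d.npz',**{k:np.array(c[k]) for k in('camera_matrix','R','t')})
print(proj(c,[.607,.037,.03]))"
```

```text
t 1.27 at [0.4986 0.0278 0.2591] yaw 91.56 tilt [ 0.001 -0.003 -1.   ] need [ 2.2  1.4 -0.9] turn -0.4 F [-0.4  0.8 -0.5] w -0.0001
[0.42495488 0.02580704 0.4019923 ] [[-0.03  1.   -0.  ]
 [ 0.96  0.03  0.29]
 [ 0.29  0.   -0.96]]
[288.96147373 264.77354329]
```

View pics/d.png

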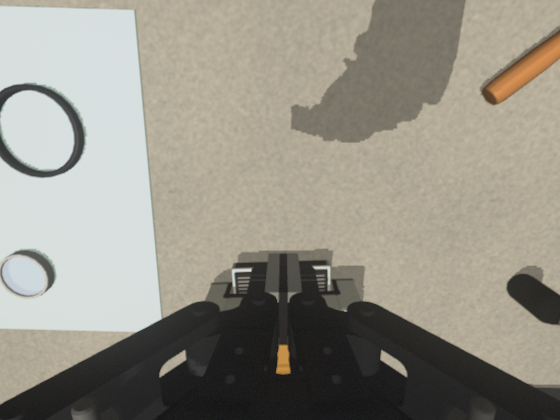

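The wrist view puts the tray's front top edge at row ~267, with corners at about (232,268) and (330,265). The bezel is at (26,275) and the big bezel at (40,130). The fingers hide the middle of the tray.

```bash
python3 -c "
from h import *
c=np.load('d.npz')
l,r=ray(c,232,267.5,.038),ray(c,330,265,.038);m=(l+r)/2
print(l,r,m,np.linalg.norm(l-r),'yaw',np.degrees(np.arctan2(l[0]-r[0],r[1]-l[1])))
im=cv2.imread('pics/d.png')[235:310,0:75]; 
ca,cb=camera_info('scene'),camera_info('side')
print('bezel',ray(c,26,275,.017))
for cc in(ca,cb): print(proj(cc,[.642,-.3,.017]),proj(cc,m))
g=cv2.cvtColor(im,6); print(np.array2string(im[40,:,:].tolist() and g[40,::3]),g[::3,26])
"
```

```text
[ 0.60861969 -0.03109927  0.038     ] [0.60197324 0.08557548 0.038     ] [0.60529647 0.0272381  0.038     ] 0.11686390361411853 yaw 3.2603673667561637
bezel [ 0.63733697 -0.29716284  0.017     ]
[215.38331182 176.85531962] [278.13095351 221.28786148]
[312.8661033  275.10466685] [290.06647239 201.84451529]
[145 193 202 204 214 214 214 214 214 214 214 214 214 214 214 202  84  82
 119 218 221 221 220 221 221] [221 220 221 220 221 118  87 172 212 214 214 213 214 214 214 214 214 214
 212 203 149 203 221 221 221]
```

Call:
{"api": "play_rows", "payload": {"deltas": [[0,1,15,40,-1],[0,2,30,80,-1],[0,3,45,120,-1],[0,3,60,160,-1],[0,3,67,195,-1]]}}

```text
t: 1.73
tcp_pos: [0.5635, 0.0398, 0.0631]
tcp_rot: [0.0, 0.688, 0.725, 0.0]
wrist_force: [0.6, -0.3, 0.1]
grip_width: 0.0002
```

Call:
{"api": "play_rows", "payload": {"deltas": [[0,0,4,20,0],[0,0,4,38,0],[0,0,4,38,0]]}}

```text
t: 1.98
tcp_pos: [0.5619, 0.0401, 0.021]
tcp_rot: [-0.004, 0.688, 0.726, -0.004]
wrist_force: [-1.8, 0.2, -0.8]
grip_width: 0.0001
```

```bash
python3 -c "
from h import *
go(.594,.028,.026,92.5)"
```

```text
t 1.98 at [0.5619 0.0401 0.021 ] yaw 93.02 tilt [-0.011  0.001 -1.   ] need [-13.8  31.4  -5.4] turn 0.5 F [-1.8  0.2 -0.8] w 0.0001
```

Call:
{"api": "play_rows", "payload": {"deltas": [[0,-5,8,-2,0],[0,-10,16,-4,0],[0,-12,22,-4,0],[0,-12,22,-4,0]]}}

```text
t: 2.32
tcp_pos: [0.5914, 0.028, 0.0327]
tcp_rot: [0.001, 0.689, 0.725, 0.001]
wrist_force: [-0.2, -0.3, 0.4]
grip_width: -0.0002
```

Call:
{"api": "play_rows", "payload": {"deltas": [[0,0,2,0,0],[0,0,4,0,0],[0,0,6,0,0],[0,0,6,0,0]]}}

```text
t: 2.65
tcp_pos: [0.5958, 0.0283, 0.0311]
tcp_rot: [0.0, 0.689, 0.725, 0.0]
wrist_force: [-0.6, 0.2, 0.1]
grip_width: -0.0001
```

Call:
{"api": "play_rows", "payload": {"deltas": [[0,0,0,3,0],[0,0,1,5,0],[0,0,2,5,0],[0,0,3,5,0]]}}

```text
t: 2.98
tcp_pos: [0.5968, 0.0283, 0.0251]
tcp_rot: [-0.002, 0.689, 0.725, -0.001]
wrist_force: [-4.3, -0.7, -0.2]
grip_width: 0.0002
```

Call:
{"api": "play_rows", "payload": {"deltas": [[0,0,1,0,0],[0,0,2,0,0],[0,0,2,0,0]]}}

```text
t: 3.23
tcp_pos: [0.5981, 0.0284, 0.0251]
tcp_rot: [-0.002, 0.689, 0.725, -0.002]
wrist_force: [-5.2, 0.3, 1.3]
grip_width: 0.0
```

Call:
{"api": "play_rows", "payload": {"deltas": [[0,0,1,0,0],[0,0,2,0,0],[0,0,2,0,0]]}}

```text
t: 3.48
tcp_pos: [0.6, 0.0285, 0.0251]
tcp_rot: [-0.002, 0.689, 0.725, -0.002]
wrist_force: [-4.6, -0.2, 1.6]
grip_width: -0.0
```

Contact is at x≈0.596, so I'll keep pushing to find the stop.

Call:
{"api": "play_rows", "payload": {"deltas": [[0,0,1,0,0],[0,0,2,0,0],[0,0,2,0,0]]}}

```text
t: 3.73
tcp_pos: [0.6018, 0.0286, 0.0251]
tcp_rot: [-0.002, 0.689, 0.725, -0.002]
wrist_force: [-6.4, 0.4, 2.1]
grip_width: 0.0
```

Call:
{"api": "play_rows", "payload": {"deltas": [[0,0,1,0,0],[0,0,2,0,0],[0,0,2,0,0]]}}

```text
t: 3.98
tcp_pos: [0.6036, 0.0287, 0.0251]
tcp_rot: [-0.002, 0.689, 0.725, -0.002]
wrist_force: [-7.0, -1.4, 3.1]
grip_width: -0.0001
```

Call:
{"api": "play_rows", "payload": {"deltas": [[0,0,1,0,0],[0,0,1,0,0]]}}

```text
t: 4.15
tcp_pos: [0.6046, 0.0288, 0.0251]
tcp_rot: [-0.002, 0.689, 0.725, -0.002]
wrist_force: [-6.6, -1.1, 2.3]
grip_width: -0.0001
```

Call:
{"api": "play_rows", "payload": {"deltas": [[0,0,1,0,0],[0,0,1,0,0]]}}

```text
t: 4.32
tcp_pos: [0.605, 0.0288, 0.0251]
tcp_rot: [-0.003, 0.689, 0.725, -0.003]
wrist_force: [-8.1, -0.3, 3.0]
grip_width: -0.0001
```

Call:
{"api": "play_rows", "payload": {"deltas": [[0,0,1,0,0],[0,0,1,0,0]]}}

```text
t: 4.48
tcp_pos: [0.6051, 0.0288, 0.0251]
tcp_rot: [-0.003, 0.689, 0.725, -0.003]
wrist_force: [-9.3, -1.2, 4.5]
grip_width: 0.0002
```

Call:
{"api": "play_rows", "payload": {"deltas": [[0,0,1,0,0],[0,0,2,0,0],[0,0,2,0,0]]}}

```text
t: 4.73
tcp_pos: [0.6053, 0.0288, 0.0251]
tcp_rot: [-0.005, 0.689, 0.725, -0.005]
wrist_force: [-14.3, -1.0, 7.7]
grip_width: 0.0
```

Call:
{"api": "play_rows", "payload": {"deltas": [[0,0,1,0,0],[0,0,2,0,0],[0,0,2,0,0]]}}

```text
t: 4.98
tcp_pos: [0.6055, 0.0289, 0.025]
tcp_rot: [-0.006, 0.689, 0.725, -0.006]
wrist_force: [-18.4, -1.2, 10.6]
grip_width: 0.0001
```

That's the stop: x=0.605 at 18 N. Backing off and lifting.

Call:
{"api": "play_rows", "payload": {"deltas": [[0,0,-4,0,0],[0,0,-10,0,0],[0,0,-30,0,0],[0,0,-60,0,0],[0,0,-60,0,0]]}}

```text
t: 5.4
tcp_pos: [0.5465, 0.0264, 0.023]
tcp_rot: [-0.004, 0.689, 0.725, -0.003]
wrist_force: [-1.2, -0.4, -2.1]
grip_width: 0.0001
```

Call:
{"api": "play_rows", "payload": {"deltas": [[0,0,-10,-30,0],[0,0,-20,-65,0],[0,0,-30,-105,0],[0,0,-30,-140,0],[0,0,-30,-140,0]]}}

```text
t: 5.82
tcp_pos: [0.5292, 0.024, 0.176]
tcp_rot: [0.007, 0.689, 0.725, 0.006]
wrist_force: [1.3, 0.2, 1.1]
grip_width: 0.0002
```

```bash
python3 -c "
from h import *
go(.61,.028,.06,92.5)
c=camera_info('wrist');save('wrist','e.png')
np.savez('e.npz',**{k:np.array(c[k]) for k in('camera_matrix','R','t')})
for x in(.6,.59,.58,.57): print(x,proj(c,[x,-.03,.038]),proj(c,[x,.09,.038]))"
```

```text
t 5.82 at [0.5292 0.024  0.176 ] yaw 92.94 tilt [ 0.018 -0.001 -1.   ] need [1.000e-01 7.880e+01 1.174e+02] turn 0.4 F [1.3 0.2 1.1] w 0.0002
0.6 [221.33930547 265.73940245] [350.76358301 271.84696131]
0.59 [221.29142007 255.89535744] [351.98869487 262.11399863]
0.58 [221.24257851 245.85474941] [353.23814136 252.18770827]
0.57 [221.19275186 235.6116316 ] [354.5126548  242.06227228]
```

View pics/e.png

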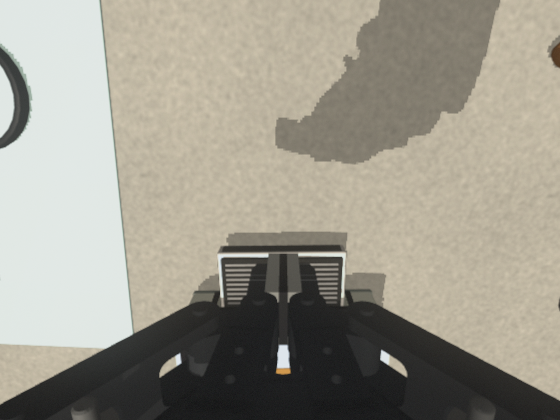

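The tray is released: its front edge is at row ~249, corners (219,250) and (345,248), giving x≈0.583. The ribbed pad is visible behind it. I'll move over the pad and press.

Call:
{"api": "play_rows", "payload": {"deltas": [[0,0,25,20,0],[0,1,50,45,0],[0,2,70,70,0],[0,2,77,90,0],[0,2,77,105,0]]}}

```text
t: 6.28
tcp_pos: [0.6012, 0.0305, 0.0571]
tcp_rot: [-0.001, 0.689, 0.725, -0.0]
wrist_force: [-0.5, 0.1, -0.5]
grip_width: -0.0002
```

Call:
{"api": "play_rows", "payload": {"deltas": [[0,0,0,5,0],[0,0,0,8,0],[0,0,0,8,0]]}}

```text
t: 6.53
tcp_pos: [0.6001, 0.0304, 0.0523]
tcp_rot: [-0.0, 0.689, 0.725, -0.0]
wrist_force: [-0.7, 0.3, 0.7]
grip_width: -0.0002
```

```bash
python3 -c "
from h import *
go(.606,.027,.040,92.5)"
```

```text
t 6.53 at [0.6001 0.0304 0.0523] yaw 92.94 tilt [-0.001  0.    -1.   ] need [-3.7  5.7 12.3] turn 0.4 F [-0.7  0.3  0.7] w -0.0002
```

Call:
{"api": "play_rows", "payload": {"deltas": [[0,-2,3,3,0],[0,-3,6,6,0],[0,-3,6,9,0],[0,-3,6,11,0],[0,-3,6,11,0]]}}

```text
t: 6.95
tcp_pos: [0.6066, 0.0276, 0.0418]
tcp_rot: [-0.0, 0.689, 0.725, -0.0]
wrist_force: [-0.5, 0.3, 0.0]
grip_width: 0.0002
```

Call:
{"api": "play_rows", "payload": {"deltas": [[0,0,0,1,0],[0,0,0,2,0],[0,0,0,2,0]]}}

```text
t: 7.2
tcp_pos: [0.6065, 0.0277, 0.0399]
tcp_rot: [-0.0, 0.689, 0.725, -0.0]
wrist_force: [-0.5, 0.7, 0.0]
grip_width: 0.0001
```

Call:
{"api": "play_rows", "payload": {"deltas": [[0,0,0,1,0],[0,0,0,2,0],[0,0,0,2,0]]}}

```text
t: 7.45
tcp_pos: [0.6073, 0.0277, 0.0391]
tcp_rot: [0.001, 0.689, 0.725, 0.001]
wrist_force: [-0.4, -0.2, 4.5]
grip_width: 0.0001
```

Call:
{"api": "play_rows", "payload": {"deltas": [[0,0,0,1,0],[0,0,0,2,0],[0,0,0,2,0]]}}

```text
t: 7.7
tcp_pos: [0.6082, 0.0277, 0.0391]
tcp_rot: [0.001, 0.689, 0.725, 0.001]
wrist_force: [-2.7, 0.4, 10.5]
grip_width: -0.0
```

Call:
{"api": "play_rows", "payload": {"deltas": [[0,0,-3,0,0],[0,0,-8,0,0],[0,0,-13,0,0],[0,0,-18,0,0],[0,0,-20,0,0]]}}

```text
t: 8.12
tcp_pos: [0.5891, 0.0266, 0.039]
tcp_rot: [0.002, 0.689, 0.725, 0.002]
wrist_force: [0.9, -0.1, 6.8]
grip_width: -0.0002
```

Call:
{"api": "play_rows", "payload": {"deltas": [[0,0,-6,0,0],[0,0,-12,0,0],[0,0,-18,0,0],[0,0,-24,0,0],[0,0,-28,0,0]]}}

```text
t: 8.53
tcp_pos: [0.5613, 0.0249, 0.039]
tcp_rot: [0.003, 0.689, 0.725, 0.002]
wrist_force: [1.5, 1.1, 6.8]
grip_width: 0.0002
```

Friction is holding (+1 N). Continuing.

Call:
{"api": "play_rows", "payload": {"deltas": [[0,0,-6,0.5,0],[0,0,-12,1,0],[0,0,-18,1,0],[0,0,-24,1,0],[0,0,-28,1,0]]}}

```text
t: 8.95
tcp_pos: [0.5343, 0.0232, 0.039]
tcp_rot: [0.004, 0.689, 0.725, 0.003]
wrist_force: [-0.1, -0.6, 11.1]
grip_width: -0.0004
```

Call:
{"api": "play_rows", "payload": {"deltas": [[0,0,-6,0,0],[0,0,-12,0,0],[0,0,-18,0,0],[0,0,-24,0,0],[0,0,-26,0,0]]}}

```text
t: 9.37
tcp_pos: [0.5081, 0.0216, 0.039]
tcp_rot: [0.004, 0.689, 0.725, 0.002]
wrist_force: [0.8, -2.3, 10.8]
grip_width: 0.0004
```

Call:
{"api": "play_rows", "payload": {"deltas": [[0,0,-2,0,0],[0,0,-4,0,0],[0,0,-4,0,0]]}}

```text
t: 9.62
tcp_pos: [0.5044, 0.0213, 0.039]
tcp_rot: [0.004, 0.689, 0.725, 0.002]
wrist_force: [0.3, -1.8, 11.8]
grip_width: 0.0
```

Call:
{"api": "play_rows", "payload": {"deltas": [[0,0,0,-20,0],[0,0,0,-50,0],[0,0,0,-90,0],[0,0,0,-130,0],[0,0,0,-160,0]]}}

```text
t: 10.03
tcp_pos: [0.5014, 0.0222, 0.1982]
tcp_rot: [0.001, 0.689, 0.725, 0.001]
wrist_force: [2.0, -0.1, 0.3]
grip_width: 0.0001
```

```bash
python3 -c "
from h import *
go(.55,-.29,.2,92.5)
c=camera_info('wrist');save('wrist','f.png')
np.savez('f.npz',**{k:np.array(c[k]) for k in('camera_matrix','R','t')})"
```

```text
t 10.03 at [0.5014 0.0222 0.1982] yaw 92.94 tilt [ 0.003 -0.    -1.   ] need [-314.3   32.5   -1.6] turn 0.4 F [ 2.  -0.1  0.3] w 0.0001
```

View pics/f.png

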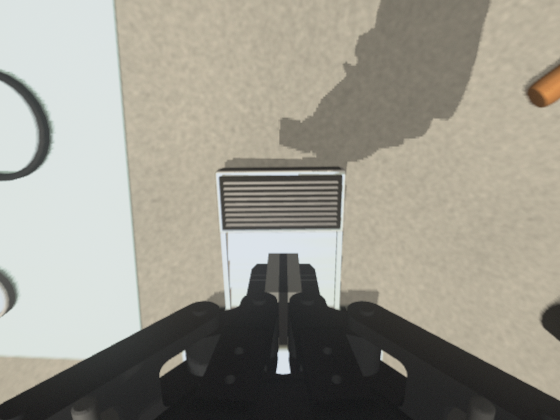

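The tray is out. Its front edge runs (218,171)–(345,169), and the ledge's rear edge (222,230)–(341,228).

```bash
python3 -c "
from h import *
c=np.load('f.npz')
l,r=ray(c,217.5,170,.038),ray(c,345,168,.038);print(l,r,(l+r)/2,np.linalg.norm(l-r),'yaw',np.degrees(np.arctan2(l[0]-r[0],r[1]-l[1])))
a,b=ray(c,222,230,.038),ray(c,341.5,228.5,.038);print((a+b)/2,np.linalg.norm(a-b))
m=(l+r)/2; u=(a+b)/2-m; print(np.degrees(np.arctan2(u[1],u[0])))
y=np.radians(2.5); print('well', m+.106*np.array([np.cos(y),np.sin(y),0]))
"
```

```text
[ 0.48492909 -0.03875545  0.038     ] [0.47713911 0.07690314 0.038     ] [0.4810341  0.01907384 0.038     ] 0.11592062879095885 yaw 3.853237904528491
[0.539217  0.0224748 0.038    ] 0.11464598002355626
3.3452930929002798
well [0.58693321 0.0236975  0.038     ]
```

Call:
{"api": "play_rows", "payload": {"deltas": [[1,-40,4,0,0],[1,-80,8,0,0],[1,-120,12,0,0],[1,-160,16,0,0],[1,-200,20,0,0]]}}

```text
t: 10.5
tcp_pos: [0.531, -0.1782, 0.1946]
tcp_rot: [-0.0, 0.689, 0.725, 0.0]
wrist_force: [1.3, 0.7, -0.7]
grip_width: 0.0608
```

Call:
{"api": "play_rows", "payload": {"deltas": [[1,-40,4,0,0],[1,-80,8,0,0],[1,-113,12,0,0],[1,-113,12,0,0]]}}

```text
t: 10.83
tcp_pos: [0.5485, -0.2952, 0.1924]
tcp_rot: [0.0, 0.691, 0.723, -0.001]
wrist_force: [-0.8, 1.1, -1.2]
grip_width: 0.0856
```

```bash
python3 -c "
from h import *
go(.637,-.298,.2,92.5)
c=camera_info('wrist');im=save('wrist','g.png')
np.savez('g.npz',**{k:np.array(c[k]) for k in('camera_matrix','R','t')}); print(proj(c,[.64,-.299,.017]))"
```

```text
t 10.83 at [ 0.5485 -0.2952  0.1924] yaw 92.57 tilt [-0.002 -0.002 -1.   ] need [-6.7 88.2 -7.8] turn 0.1 F [-0.8  1.1 -1.2] w 0.0856
[276.17192401 272.94291334]
```

View pics/g.png

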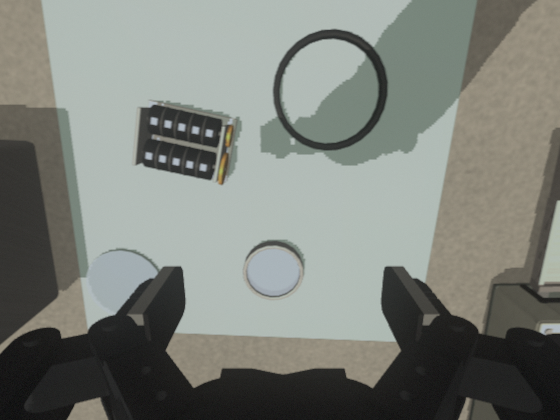

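The bezel's ring is at about (274,271), with its top face spanning x 244–304. I'll fit it with a mask.

```bash
python3 -c "
from h import *
c=np.load('g.npz'); im=cv2.imread('pics/g.png').astype(int)[235:312,235:315]
m=((im[:,:,1]-im[:,:,2])<6).astype(np.uint8)  # not green
n,l,st,ce=cv2.connectedComponentsWithStats(m); i=1+st[1:,4].argmax(); print(st[i],ce[i])
cn=max(cv2.findContours((l==i).astype(np.uint8),0,1)[0],key=cv2.contourArea); e=cv2.fitEllipse(cv2.convexHull(cn)); print(e)
u,v=e[0][0]+235,e[0][1]+235
print(ray(c,u,v,.012),[np.linalg.norm(ray(c,244,272,.017)-ray(c,304,272,.017))],ray(c,274,272,.017), ray(c,274,299.5,.017))
go(.637,-.298,.1,92.5)
"
```

```text
[  8   6  61  59 904] [37.78097345 32.12278761]
((37.840553283691406, 35.43385696411133), (59.24787521362305, 60.840248107910156), 94.03724670410156)
[ 0.63980612 -0.30265587  0.012     ] [np.float64(0.0628370127654374)] [ 0.63901376 -0.30131501  0.017     ] [ 0.67165479 -0.30009346  0.017     ]
t 10.88 at [ 0.5483 -0.2919  0.1928] yaw 92.67 tilt [-0.002  0.001 -1.   ] need [-10.3  88.5  92.6] turn 0.2 F [ 1.1  0.3 -0.2] w 0.0852
```

Call:
{"api": "play_rows", "payload": {"deltas": [[1,-5,25,22,0],[1,-9,50,44,0],[1,-12,75,66,0],[1,-13,90,88,0],[1,-13,90,120,0]]}}

```text
t: 11.3
tcp_pos: [0.6436, -0.2961, 0.0757]
tcp_rot: [0.003, 0.688, 0.726, 0.001]
wrist_force: [0.1, -0.1, 0.1]
grip_width: 0.0852
```

Call:
{"api": "play_rows", "payload": {"deltas": [[1,0,0,10,0],[1,0,0,15,0],[1,0,0,15,0]]}}

```text
t: 11.55
tcp_pos: [0.6381, -0.2957, 0.0586]
tcp_rot: [-0.002, 0.688, 0.725, -0.0]
wrist_force: [-0.2, -0.7, -0.5]
grip_width: 0.0852
```

```bash
python3 -c "
from h import *
go(.639,-.301,.001,92.5)"
```

```text
t 11.55 at [ 0.6381 -0.2957  0.0586] yaw 92.98 tilt [-0.003  0.002 -1.   ] need [-5.5  0.8 57.6] turn 0.5 F [-0.2 -0.7 -0.5] w 0.0852
```

Call:
{"api": "play_rows", "payload": {"deltas": [[1,-3,1,12,0],[1,-5,1,26,0],[1,-5,1,40,0],[1,-5,1,52,0],[1,-5,1,52,0]]}}

```text
t: 11.97
tcp_pos: [0.6385, -0.3013, 0.0045]
tcp_rot: [-0.003, 0.689, 0.725, -0.001]
wrist_force: [-0.9, 0.9, 0.5]
grip_width: 0.0854
```

Call:
{"api": "play_rows", "payload": {"deltas": [[1,0,0,2,0],[1,0,0,4,0],[1,0,0,4,0]]}}

```text
t: 12.22
tcp_pos: [0.6411, -0.3023, 0.0047]
tcp_rot: [0.001, 0.689, 0.725, 0.0]
wrist_force: [-0.2, -0.2, 0.8]
grip_width: 0.0854
```

```bash
python3 -c "
from h import *
go(.639,-.301,.001,92.5)
save('wrist','i.png')"
```

```text
t 12.22 at [ 0.6411 -0.3023  0.0047] yaw 92.94 tilt [ 0.001 -0.001 -1.   ] need [ 1.4 -2.   3.7] turn 0.4 F [-0.2 -0.2  0.8] w 0.0854
```

View pics/i.png

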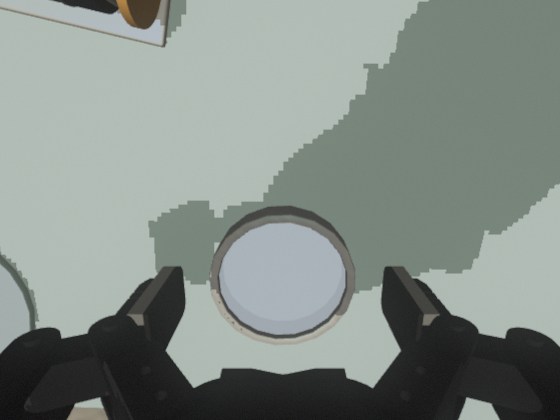

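The bezel sits centred between the open jaws, at about (283,277) with the pads at x 183 and 385. I'll go down 3 mm and close gently.

Call:
{"api": "play_rows", "payload": {"deltas": [[1,1,0,2,0],[1,1,0,3,0],[1,1,0,3,0]]}}

```text
t: 12.52
tcp_pos: [0.6406, -0.3009, 0.0011]
tcp_rot: [0.0, 0.689, 0.725, 0.0]
wrist_force: [-0.4, 0.5, -0.5]
grip_width: 0.0853
```

Call:
{"api": "play_rows", "payload": {"deltas": [[0.7,0,0,0,0],[0.7,0,0,0,0],[0.6,0,0,0,0],[0.6,0,0,0,0],[0.6,0,0,0,0]], "newtons": 25}}

```text
t: 12.93
tcp_pos: [0.641, -0.3012, 0.0016]
tcp_rot: [0.0, 0.689, 0.725, 0.0]
wrist_force: [0.4, -0.2, 1.6]
grip_width: 0.0631
```

Call:
{"api": "play_rows", "payload": {"deltas": [[0.6,0,0,-2,0],[0.6,0,0,-4,0],[0.6,0,0,-8,0],[0.6,0,0,-14,0],[0.6,0,0,-20,0]]}}

```text
t: 13.35
tcp_pos: [0.6404, -0.3009, 0.0212]
tcp_rot: [-0.0, 0.689, 0.725, -0.0]
wrist_force: [0.0, -0.7, -0.6]
grip_width: 0.0627
```

Call:
{"api": "play_rows", "payload": {"deltas": [[0.6,0,-3,-15,0],[0.6,0,-8,-35,0],[0.6,0,-14,-60,0],[0.6,5,-20,-85,0],[0.6,15,-26,-100,0]]}}

```text
t: 13.77
tcp_pos: [0.6148, -0.2892, 0.1262]
tcp_rot: [0.003, 0.689, 0.725, 0.0]
wrist_force: [-0.6, 0.5, -0.1]
grip_width: 0.0627
```

Call:
{"api": "play_rows", "payload": {"deltas": [[0.6,20,-4,0,0],[0.6,50,-8,0,0],[0.6,82,-10,0,0],[0.6,115,-11,0,0],[0.6,148,-11,0,0]]}}

```text
t: 14.18
tcp_pos: [0.595, -0.1393, 0.123]
tcp_rot: [0.001, 0.689, 0.725, 0.0]
wrist_force: [0.6, -0.4, -0.7]
grip_width: 0.0632
```

Call:
{"api": "play_rows", "payload": {"deltas": [[0.6,35,0,0,0],[0.6,70,0,0,0],[0.6,105,0,0,0],[0.6,132,0,0,0],[0.6,150,0,0,0]]}}

```text
t: 14.6
tcp_pos: [0.5874, 0.0126, 0.123]
tcp_rot: [0.0, 0.688, 0.726, 0.001]
wrist_force: [0.5, 0.2, -0.2]
grip_width: 0.0629
```

Call:
{"api": "play_rows", "payload": {"deltas": [[0.6,6,0,0,0],[0.6,10,0,0,0],[0.6,10,0,0,0]]}}

```text
t: 14.85
tcp_pos: [0.5874, 0.0196, 0.122]
tcp_rot: [0.001, 0.689, 0.725, 0.0]
wrist_force: [-0.8, -0.1, -0.5]
grip_width: 0.0629
```

```bash
python3 -c "
from h import *
go(.586,.023,.05,92.5)
c=camera_info('wrist');save('wrist','j.png')
np.savez('j.npz',**{k:np.array(c[k]) for k in('camera_matrix','R','t')})"
```

```text
t 14.85 at [0.5874 0.0196 0.122 ] yaw 92.97 tilt [ 0.001 -0.001 -1.   ] need [ 3.5 -1.3 72. ] turn 0.5 F [-0.8 -0.1 -0.5] w 0.0629
```

View pics/j.png

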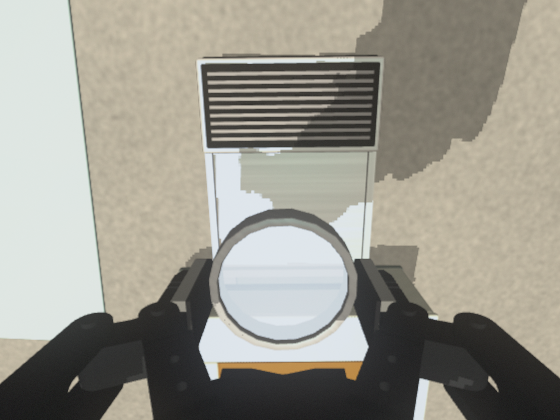

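The bezel is held level, with its rim centre near (284,279). The tray's front edge runs (198,60)–(383,58), the ledge's back edge is at row 151, and the well lies beneath.

```bash
python3 -c "
from h import *
c=np.load('j.npz')
l,r=ray(c,198,60,.038),ray(c,383,57.5,.038);a,b=ray(c,203.5,152,.038),ray(c,378,150,.038)
m=(l+r)/2;k=(a+b)/2;print(l,r,m,np.linalg.norm(l-r),'\n',a,b,k,np.linalg.norm(k-m),np.linalg.norm(a-b))
u=(k-m)/np.linalg.norm(k-m); print('well',m+.106*u,k+.046*u)
i,j=ray(c,213,152,.024+.002),ray(c,368,152,.026); print('rims',i,j,(i+j)/2)
print('bezel',ray(c,284,278,.137))
"
```

```text
[ 0.4878445  -0.03891261  0.038     ] [0.4804781  0.07579424 0.038     ] [0.4841613  0.01844081 0.038     ] 0.11494313124779103 
 [ 0.54464719 -0.03641367  0.038     ] [0.53725701 0.08027966 0.038     ] [0.5409521 0.021933  0.038    ] 0.056898071722664215 0.11692710336359906
well [0.58996146 0.02494668 0.038     ] [0.58686538 0.0247563  0.038     ]
rims [ 0.54593744 -0.03245484  0.026     ] [0.54026281 0.07684804 0.026     ] [0.54310013 0.0221966  0.026     ]
bezel [0.58247582 0.01939687 0.137     ]
```

Call:
{"api": "play_rows", "payload": {"deltas": [[0.6,3,1,15,0],[0.6,5,1,35,0],[0.6,5,1,55,0],[0.6,5,1,70,0],[0.6,5,1,80,0]]}}

```text
t: 15.32
tcp_pos: [0.5867, 0.023, 0.0388]
tcp_rot: [-0.001, 0.69, 0.724, -0.001]
wrist_force: [-0.5, 1.0, -1.1]
grip_width: 0.0628
```

Call:
{"api": "play_rows", "payload": {"deltas": [[0.6,0,0,4,0],[0.6,0,0,8,0],[0.6,0,0,8,0],[0.6,0,0,8,0]]}}

```text
t: 15.65
tcp_pos: [0.5886, 0.0243, 0.034]
tcp_rot: [0.001, 0.689, 0.725, 0.0]
wrist_force: [-0.1, 1.0, -0.7]
grip_width: 0.0628
```

```bash
python3 -c "
from h import *
go(.587,.024,.0235,92.5)"
```

```text
t 15.65 at [0.5886 0.0243 0.034 ] yaw 92.92 tilt [ 0.002 -0.    -1.   ] need [-0.2 -1.6 10.5] turn 0.4 F [-0.1  1.  -0.7] w 0.0628
```

Call:
{"api": "play_rows", "payload": {"deltas": [[0.6,0,-1,4,0],[0.6,0,-1,7,0],[0.6,0,-1,9,0],[0.6,0,-1,9,0]]}}

```text
t: 15.98
tcp_pos: [0.5864, 0.0247, 0.0236]
tcp_rot: [-0.0, 0.689, 0.725, -0.0]
wrist_force: [-1.0, 0.1, -0.7]
grip_width: 0.0629
```

Call:
{"api": "play_rows", "payload": {"deltas": [[0.6,0,0,1,0],[0.6,0,0,1,0],[0.6,0,0,1,0]]}}

```text
t: 16.23
tcp_pos: [0.5868, 0.0247, 0.0231]
tcp_rot: [0.0, 0.689, 0.725, 0.0]
wrist_force: [0.4, 0.2, -2.0]
grip_width: 0.0627
```

Call:
{"api": "play_rows", "payload": {"deltas": [[0.75,0,0,0,0],[0.8,0,0,0,0],[0.85,0,0,0,0],[0.9,0,0,0,0],[0.9,0,0,0,0]]}}

```text
t: 16.65
tcp_pos: [0.587, 0.0246, 0.0232]
tcp_rot: [0.0, 0.689, 0.725, 0.0]
wrist_force: [-0.3, -0.3, 0.8]
grip_width: 0.0773
```

Call:
{"api": "play_rows", "payload": {"deltas": [[0.9,0,0,-5,0],[0.9,0,0,-15,0],[0.9,0,0,-40,0],[0.9,0,0,-75,0],[0.9,0,0,-100,0]]}}

```text
t: 17.07
tcp_pos: [0.5874, 0.0246, 0.1263]
tcp_rot: [0.001, 0.689, 0.725, 0.001]
wrist_force: [1.1, 0.4, 0.9]
grip_width: 0.0768
```

```bash
python3 -c "
from h import *
go(.46,.017,.15,92.5)
c=camera_info('wrist');save('wrist','k.png')
np.savez('k.npz',**{k:np.array(c[k]) for k in('camera_matrix','R','t')})"
```

```text
t 17.07 at [0.5874 0.0246 0.1263] yaw 92.94 tilt [ 0.002 -0.    -1.   ] need [  -1.1 -127.5  -24. ] turn 0.4 F [1.1 0.4 0.9] w 0.0768
```

View pics/k.png

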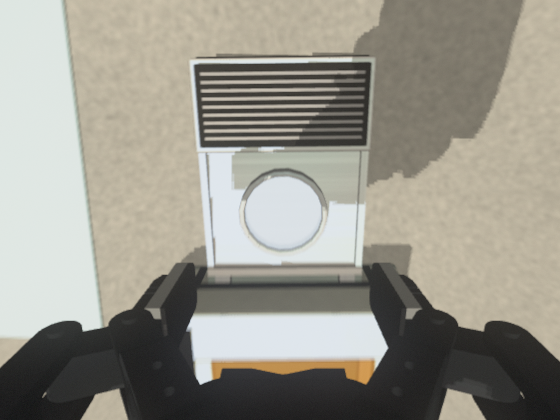

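The bezel lies flat in the well, centred at about (283,211). The well runs from row ~152 (ledge) to ~266 (back wall), columns 207–362. Next I'll check the numbers and move ahead of the tray.

```bash
python3 -c "
from h import *
c=np.load('k.npz')
print('bezel',ray(c,283,211,.038),'ledge',ray(c,283,151,.038),'front',ray(c,284,59,.038),'back',ray(c,283,266,.030), ray(c,207,211,.026),ray(c,361,211,.026))
"
```

```text
bezel [0.58457287 0.02410168 0.038     ] ledge [0.54177447 0.02189656 0.038     ] front [0.48401281 0.01955423 0.038     ] back [0.63204293 0.02654812 0.03      ] [ 0.5912233  -0.03315566  0.026     ] [0.58522855 0.08324174 0.026     ]
```

Call:
{"api": "play_rows", "payload": {"deltas": [[0,0,-25,0,0],[0,0,-55,0,0],[0,0,-90,0,0],[0,-1,-125,0,0],[0,-1,-160,0,0]], "newtons": 30}}

```text
t: 17.53
tcp_pos: [0.4259, 0.0153, 0.1238]
tcp_rot: [0.001, 0.689, 0.725, 0.0]
wrist_force: [-0.2, 0.6, 1.6]
grip_width: 0.0162
```

Call:
{"api": "play_rows", "payload": {"deltas": [[0,0,-5,25,0],[0,0,-7,55,0],[0,0,-7,80,0],[0,0,-7,98,0],[0,0,-7,98,0]]}}

```text
t: 17.95
tcp_pos: [0.4165, 0.0155, 0.0217]
tcp_rot: [-0.003, 0.689, 0.725, -0.002]
wrist_force: [-1.0, 1.2, 0.7]
grip_width: -0.0
```

```bash
python3 -c "
from h import *
go(.470,.017,.027,92.5)"
```

```text
t 17.95 at [0.4165 0.0155 0.0217] yaw 92.94 tilt [-0.007  0.001 -1.   ] need [-1.2 53.4 -5.6] turn 0.4 F [-1.   1.2  0.7] w -0.0
```

Call:
{"api": "play_rows", "payload": {"deltas": [[0,0,15,-2,0],[0,0,32,-4,0],[0,0,42,-5,0],[0,0,48,-5,0],[0,0,51,-5,0]]}}

```text
t: 18.37
tcp_pos: [0.4728, 0.0175, 0.0319]
tcp_rot: [0.001, 0.689, 0.725, 0.001]
wrist_force: [-2.1, 0.2, 1.8]
grip_width: 0.0005
```

Call:
{"api": "play_rows", "payload": {"deltas": [[0,0,2,0,0],[0,0,4,0,0],[0,0,6,0,0],[0,0,9,0,0],[0,0,12,0,0]]}}

```text
t: 18.78
tcp_pos: [0.4831, 0.0184, 0.0303]
tcp_rot: [0.0, 0.689, 0.725, 0.0]
wrist_force: [-1.1, -0.7, 3.0]
grip_width: -0.0002
```

Call:
{"api": "play_rows", "payload": {"deltas": [[0,0,3,0,0],[0,0,7,0,0],[0,0,11,0,0],[0,0,15,0,0],[0,0,19,0,0]]}}

```text
t: 19.2
tcp_pos: [0.5026, 0.0196, 0.0302]
tcp_rot: [-0.0, 0.689, 0.725, 0.0]
wrist_force: [-1.7, 1.3, 4.5]
grip_width: -0.0
```

```bash
python3 -c "
from h import *
go(.575,.022,.027,92.5)"
```

```text
t 19.2 at [0.5026 0.0196 0.0302] yaw 92.96 tilt [ 0.     0.001 -1.   ] need [-1.3 72.4  3.3] turn 0.5 F [-1.7  1.3  4.5] w -0.0
```

Call:
{"api": "play_rows", "payload": {"deltas": [[0,0,5,0,0],[0,0,10,0,0],[0,0,15,0,0],[0,0,20,0,0],[0,0,25,0,0]]}}

```text
t: 19.62
tcp_pos: [0.5276, 0.0209, 0.0302]
tcp_rot: [-0.0, 0.689, 0.725, 0.0]
wrist_force: [-1.7, 3.2, 4.2]
grip_width: -0.0003
```

Call:
{"api": "play_rows", "payload": {"deltas": [[0,0,5,0,0],[0,0,10,0,0],[0,0,15,0,0],[0,0,20,0,0],[0,0,25,0,0]]}}

```text
t: 20.03
tcp_pos: [0.5524, 0.0221, 0.03]
tcp_rot: [-0.0, 0.689, 0.725, 0.0]
wrist_force: [-0.4, 3.1, 4.9]
grip_width: 0.0002
```

Call:
{"api": "play_rows", "payload": {"deltas": [[0,0,4,0,0],[0,0,8,0,0],[0,0,11,0,0],[0,0,14,0,0],[0,0,17,0,0]]}}

```text
t: 20.45
tcp_pos: [0.5689, 0.0226, 0.0298]
tcp_rot: [-0.0, 0.689, 0.725, -0.0]
wrist_force: [-1.7, 2.7, 2.9]
grip_width: 0.0002
```

```bash
python3 -c "
from h import *
go(.605,.0285,.027,92.5)"
```

```text
t 20.45 at [0.5689 0.0226 0.0298] yaw 92.93 tilt [-0.001 -0.    -1.   ] need [ 4.  36.3  2.8] turn 0.4 F [-1.7  2.7  2.9] w 0.0002
```

Call:
{"api": "play_rows", "payload": {"deltas": [[0,0,2,0,0],[0,0,4,0,0],[0,0,6,0,0],[0,0,8,0,0],[0,0,10,0,0]]}}

```text
t: 20.87
tcp_pos: [0.5777, 0.0231, 0.0298]
tcp_rot: [-0.001, 0.689, 0.725, -0.001]
wrist_force: [-4.1, 1.9, 4.4]
grip_width: -0.0001
```

Call:
{"api": "play_rows", "payload": {"deltas": [[0,0,2,0,0],[0,0,4,0,0],[0,0,6,0,0],[0,0,8,0,0],[0,0,10,0,0]]}}

```text
t: 21.28
tcp_pos: [0.5877, 0.0238, 0.0297]
tcp_rot: [-0.001, 0.689, 0.725, -0.001]
wrist_force: [-4.8, 0.8, 5.8]
grip_width: -0.0003
```

Call:
{"api": "play_rows", "payload": {"deltas": [[0,0,2,0,0],[0,0,4,0,0],[0,0,6,0,0],[0,0,7,0,0],[0,0,8,0,0]]}}

```text
t: 21.7
tcp_pos: [0.5954, 0.0242, 0.0297]
tcp_rot: [-0.001, 0.689, 0.725, -0.001]
wrist_force: [-5.2, 1.6, 5.8]
grip_width: 0.0002
```

Call:
{"api": "play_rows", "payload": {"deltas": [[0,0,1,0,0],[0,0,2,0,0],[0,0,3,0,0],[0,0,4,0,0],[0,0,5,0,0]]}}

```text
t: 22.12
tcp_pos: [0.6002, 0.0246, 0.0297]
tcp_rot: [-0.001, 0.689, 0.725, -0.001]
wrist_force: [-6.7, 2.2, 5.7]
grip_width: 0.0
```

Call:
{"api": "play_rows", "payload": {"deltas": [[0,0,1,0,0],[0,0,2,0,0],[0,0,3,0,0],[0,0,4,0,0],[0,0,5,0,0]]}}

```text
t: 22.53
tcp_pos: [0.6047, 0.0248, 0.0297]
tcp_rot: [-0.002, 0.689, 0.725, -0.002]
wrist_force: [-8.2, 2.2, 7.2]
grip_width: 0.0001
```

Call:
{"api": "play_rows", "payload": {"deltas": [[0,0,1,0,0],[0,0,2,0,0],[0,0,2,0,0]]}}

```text
t: 22.78
tcp_pos: [0.6061, 0.0249, 0.0297]
tcp_rot: [-0.002, 0.689, 0.725, -0.002]
wrist_force: [-8.7, 1.1, 8.2]
grip_width: -0.0002
```

Call:
{"api": "play_rows", "payload": {"deltas": [[0,0,1,0,0],[0,0,2,0,0],[0,0,2,0,0]]}}

```text
t: 23.03
tcp_pos: [0.6063, 0.0249, 0.0297]
tcp_rot: [-0.003, 0.689, 0.725, -0.003]
wrist_force: [-13.1, 1.4, 9.6]
grip_width: 0.0002
```

Call:
{"api": "play_rows", "payload": {"deltas": [[0,0,1,0,0],[0,0,2,0,0],[0,0,2,0,0]]}}

```text
t: 23.28
tcp_pos: [0.6065, 0.0249, 0.0297]
tcp_rot: [-0.005, 0.689, 0.725, -0.005]
wrist_force: [-16.0, 2.0, 13.6]
grip_width: 0.0
```

The stop is felt (16 N, no further travel). Easing back.

Call:
{"api": "play_rows", "payload": {"deltas": [[0,0,-4,0,0],[0,0,-8,0,0],[0,0,-12,0,0],[0,0,-16,0,0],[0,0,-20,0,0]]}}

```text
t: 23.7
tcp_pos: [0.5936, 0.0231, 0.0298]
tcp_rot: [0.001, 0.689, 0.725, 0.0]
wrist_force: [0.0, 0.6, -0.6]
grip_width: -0.0
```

Call:
{"api": "play_rows", "payload": {"deltas": [[0,0,-20,0,0],[0,0,-50,0,0],[0,0,-70,-15,0],[0,0,-80,-50,0],[0,0,-80,-90,0]]}}

```text
t: 24.12
tcp_pos: [0.5077, 0.0193, 0.1164]
tcp_rot: [-0.003, 0.689, 0.725, -0.004]
wrist_force: [2.3, 0.6, 1.1]
grip_width: 0.0002
```

Call:
{"api": "play_rows", "payload": {"deltas": [[0,0,0,-35,0],[0,0,0,-70,0],[0,0,0,-70,0],[0,0,0,-70,0]]}}

```text
t: 24.45
tcp_pos: [0.5157, 0.0188, 0.1933]
tcp_rot: [0.004, 0.689, 0.725, 0.002]
wrist_force: [0.3, 0.5, -0.4]
grip_width: 0.0002
```

```bash
python3 -c "
from h import *
go(.5,.03,.26,92.5)
c=camera_info('wrist');W=save('wrist','l.png');S=grab_frame('side')
np.savez('l.npz',**{k:np.array(c[k]) for k in('camera_matrix','R','t')})
B=cv2.resize(S[165:265,280:390],None,fx=2.1,fy=2.1,interpolation=2)
C=np.zeros((420,791,3),np.uint8);C[:,:560]=W;C[:210,560:791]=B; save('',  'm.png',C)"
```

```text
t 24.45 at [0.5157 0.0188 0.1933] yaw 92.9 tilt [ 0.008 -0.002 -1.   ] need [ 11.8 -14.6 -66.9] turn 0.4 F [ 0.3  0.5 -0.4] w 0.0002
```

View pics/m.png

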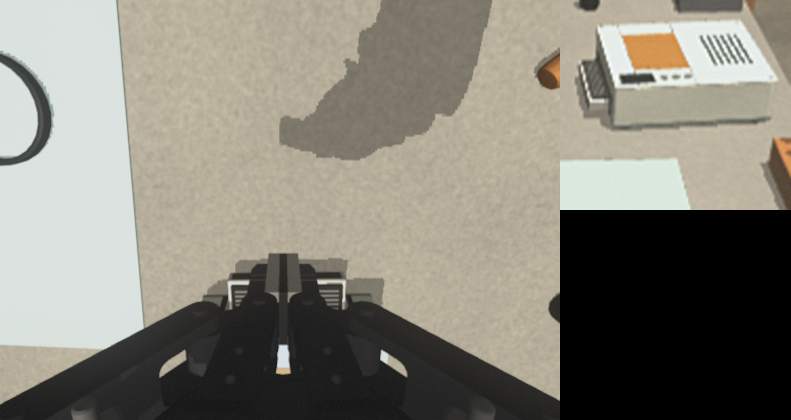

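The tray looks shut, as it did at the start: front edge at row ~279, corners (229,280) and (346,279). Checking the position and comparing the side view with the starting one.

```bash
python3 -c "
from h import *
c=np.load('l.npz')
print((ray(c,229,279,.038)+ray(c,346,278,.038))/2)
b=cv2.imread('pics/b.png').astype(int);s=grab_frame('side')[:,:,::-1].astype(int)
d=np.abs(b-s).max(2)[165:265,280:335]; print('diff px>40 near tray',(d>40).sum(), np.argwhere(d>40).mean(0) if (d>40).any() else '')
go(.5,.03,.26,92.5)"
```

```text
[0.60433102 0.0270211  0.038     ]
diff px>40 near tray 0 
t 24.6 at [0.5124 0.0195 0.1882] yaw 92.92 tilt [-0.002 -0.    -1.   ] need [ 11.1 -12.  -71.8] turn 0.4 F [-1.6 -0.2 -0.6] w 0.0004
```

The front is at x=0.604 (0.605 at the start), and the side view matches the starting image around the tray. Handing in.

```bash
python3 -c "
from station import *
print(job_done())"
```

```text
the job is handed in; nothing more can be done
None
```

The bezel is in the UV unit's tray with the tray shut and caught, and I handed the job in at about 25 s of robot time. The hand-in gives no verdict.

- **Opening:** I pushed the tray to its stop (18 N), which released the catch. Pressing the pad with about 7–12 N, I drew it out to roughly 128 mm.
- **Placing:** I carried the bezel level and set it in the well. The last wrist picture before closing showed it flat, let go, and about 2–3 mm from the well's middle.
- **Closing:** I pushed the tray in slowly until it met the stop at 16 N along the push (about 21 N counting the vertical part), then backed off.
- **Last checks:** The tray front stands at x = 0.604 m, against 0.605 m at the start. The side view around the tray shows no change from the starting picture. The fingers are clear of everything.

**Not checked:** The bezel can't be seen once the tray is shut, so its resting place in there rests on the placing picture and the slow push. I made no separate measurement of the other things on the bench, though no unexpected contact showed in the wrist forces. No check failed. Camera distances read about 3–4% short of the tray's stated width, which didn't matter for the fit.

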